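# Stand the fallen bottle up, then hold the washer lid at its index

## Task

I am about to top up the parts washer. Stand the bottle that has fallen over upright again on the dark strip, in the gap between its two neighbours, and let go of it; then lift the washer's sprung lid until its side pointer is level with the index clamped on the quadrant, and finish while still holding the lid there, because it shuts by itself. Leave the other bottles, the brass weight and the tape roll where they are.

Things in the scene. Friction and masses are not known exactly. Their poses are not given: they have to be found in the camera images.
- bottle_mid (a point): Fallen squat white plastic bottle, grey cap, lying on the board, foot on the dark strip, cap towards the robot's side. Body 54 mm square, flat-sided for 62 mm from the foot, then a 38 mm cap; 82 mm long in all. About 0.2 kg. Lies on one flat. Point on its axis 41 mm from the foot; z points from foot to cap. Let go with its foot's edge on the board, leaning under about 30 degrees, it rocks upright.
- gap (a point): Centre of the empty place in the row, on top of the fixed plywood board (10 mm above the table). x away from the robot, y along the row, z up. The dark strip reaches 50 mm either way in x; the board 150 mm to -x and 160 mm either way in y. A wooden fence, 8 mm thick, top 20 mm above this point, runs along y 52 mm behind it (+x).
- mate_a_mid (a point): a white plastic bottle like the fallen one, 54 mm square, 82 mm tall, standing upright on the strip, about 113 mm to the left (row's +y) of the gap; a bystander, must not be moved. Point at its centre, half-way up; z up.
- mate_b_mid (a point): a white plastic bottle like the fallen one, 54 mm square, 82 mm tall, standing upright on the strip, about 113 mm to the right (row's -y) of the gap; a bystander, must not be moved. Point at its centre, half-way up; z up.
- lid_bar (a point): Middle of the steel grab bar of the washer's lid: 12 mm thick, 120 mm long along y, 40 mm in front of the lid's front edge, carried at both ends; about 34 mm free between bar and lid, and free below. Axes of the lid: x from bar to hinge, y along the bar, z up when shut. 126 mm above the table when shut; 250 mm from the hinge axis.
- lid_hinge (a point): Mid-width on the lid's hinge axis, at the far side of the fixed parts washer (steel box 210 mm deep, 240 wide, 118 tall; aluminium lid 12 mm thick). 126 mm above the table. Axes of the washer: x away from its front, y along the hinge and bar, z up. At lid angle q the bar is 250 cos q mm in front (-x) of this point and 250 sin q above it.
- lid_pointer (a point): Tip of the lid's side pointer, a 10 mm thick steel pin that sticks out of the lid's left (+y) edge 170 mm from the hinge axis. It moves with the lid and coincides with point index_mark when the lid is at the marked angle.
- index_mark (a point): The mark: the inner face of the dark steel index block (34 x 26 x 10 mm) clamped on the fixed aluminium quadrant arc on the washer's left (+y) side, 170 mm from the hinge axis. It does not move during the job.
- lid (a joint): Opening angle of the lid: 0 shut, grows as the front bar rises, stop at 1.2 rad. A spring shuts it: 1.2 N m/rad, preloaded by 0.6 rad, and the lid weighs 0.35 kg, so the bar needs about 4.5 N straight up to leave rest and about 7 N at the mark.
- index (a joint): Angle at which the index is clamped, on the same scale as the lid's (0.35 to 0.6 rad): the lid is at the mark when both are equal.
- weight_mid (a point): Brass weight, 44 mm across, 62 mm tall, standing on the board's front left corner (row's -x, +y); bystander. Point 30 mm above its foot, z up.
- tape_mid (a point): Small grey tape roll, 54 mm across, 20 mm high, lying flat on the board's front right corner (row's -x, -y); bystander. Point at its centre, z up.
Things that resemble listed ones, but are neither listed nor needed, are in the scene too. Leave any blue or turquoise look-alike of the part that bears bottle_mid alone.

How it is judged (in metres and radians):
On the way, in this order (a step that is already met when the one before it is completed fails the run):
1. the fallen bottle stands upright on the strip in the gap, let go, with the lid still shut (angle between bottle_mid's own z axis and vertical below 0.12 rad and x of bottle_mid in the frame of gap between -0.025 and 0.025 m and y of bottle_mid in the frame of gap between -0.04 and 0.04 m and z of bottle_mid in the frame of gap between 0.035 and 0.047 m and contact force between the fingers and bottle below 0.1 N and linear speed of bottle below 0.03 m/s and value of joint lid below 0.1 rad), for 0.3 s.
2. the lid is held with its pointer at the index (distance between lid_pointer and index_mark below 0.01 m and velocity of joint lid between -0.05 and 0.05 rad/s and contact force between the fingers and lid above 1.5 N), for 0.3 s.
At the end, for the whole second after the job is handed in: Bottle upright (within 7 degrees) on its foot, at rest, released, within 25 mm of the gap across the strip and 40 mm along the row; lid pointer within 10 mm (3.4 degrees) of the index mark, still, held by the fingers (over 1.5 N), nothing else touching the lid (all of step 2 and angle between bottle_mid's own z axis and vertical below 0.12 rad and x of bottle_mid in the frame of gap between -0.025 and 0.025 m and y of bottle_mid in the frame of gap between -0.04 and 0.04 m and z of bottle_mid in the frame of gap between 0.035 and 0.047 m and contact force between the fingers and bottle below 0.1 N and linear speed of bottle below 0.03 m/s and contact force between lid and bottle below 0.2 N and contact force between lid and mate_a below 0.2 N and contact force between lid and mate_b below 0.2 N and contact force between lid and weight below 0.2 N and contact force between lid and tape below 0.2 N); the arm keeps its last pose, push and grip.
It fails at once if left neighbour moved or tipped (distance of mate_a_mid from where it was at the start of the episode above 0.025 m or angle between mate_a_mid's own z axis and vertical above 0.3 rad).
It fails at once if right neighbour moved or tipped (distance of mate_b_mid from where it was at the start of the episode above 0.025 m or angle between mate_b_mid's own z axis and vertical above 0.3 rad).
It fails at once if brass weight moved or tipped (distance of weight_mid from where it was at the start of the episode above 0.025 m or angle between weight_mid's own z axis and vertical above 0.3 rad).
It fails at once if tape roll moved or tipped (distance of tape_mid from where it was at the start of the episode above 0.025 m or angle between tape_mid's own z axis and vertical above 0.3 rad).
It also fails if it takes over 58 s, if anything falls off the work surface, if the arm or the gripper's body presses on something with over 40 N, if the wrist force passes 120 N, or if a joint passes its speed limit or range.

## Robot

A 6-joint arm with a two-finger parallel gripper is mounted at the origin on the work surface. World frame = base frame: x ahead of the robot, y to its left, z up, the work surface at z = 0. Lengths are in mm, angles in rad, forces in N, time in s.
With the tool pointing down it reaches from about 350 to 800 mm from the base axis. Payload 7.3 kg.
Tool frame: the origin (TCP) lies at the very end of the fingers, on their centre line; the grasp point (between the pads) lies 19 mm behind it; z points along the fingers, y is the line along which they close (so a half turn about z gives the same grasp; the last joint's range is limited). The gripper opens to 85 mm and grips with 20 to 120 N. Pads are 22 mm wide; open, the fingers measure 114 mm over their backs; the gripper's body (76 mm by 85 mm) begins 54 mm behind the grasp point. The pads swing forward as they close: fully open they stand 13 mm farther back than shut.
Start: joints at [1.179, 0.342, 1.524, -0, 1.275, -0.146], TCP at [127.733, 509.243, 231.322] pointing down, gripper open.
Joint ranges: [-2.53, 2.53], [-0.77, 2.02], [0.04, 2.7], [-1, 4.14], [0.28, 2.66], [-3.11, 3.11]. Speed limits (rad/s): [2.57, 2.57, 3.14, 3.14, 3.14, 3.14].

## Interface

Orientations are given as a 3x3 rotation matrix whose columns are the frame's x, y, z axes.
In Python, from plant import manip, eyes, order, spotter gives the robot as it stands.
- The arm moves only by the tool apply_moves, never from a script. Its argument "plan" is a list of rows, each a list of 3 entries, a list of its own where there are three numbers: the gripper command: -1 is fully open, 1 is shut, values between are in proportion, then the shift along the world's x, y, z in m, then the turn about the world's z in degrees. In form: [[gripper, [tx, ty, tz], roll], ...]. A call has 1 to 8 rows; each row shifts and turns the commanded pose from where the row before left it; what a row does not reach is not made up. A row lasts 1/8 s, in which the tool goes at most 62.5 mm and 10.7 degrees, less where a joint would pass 70% of its speed; a pose out of reach is approached as far as the arm can. A call with a gripper value outside its range is refused whole. The fingers move at their own pace and stop on an object; the grip force is fixed at half the most. Time passes only in rows, so rows that do not move let the fingers close. It gives the time, the measured TCP pose, the force, the opening and the grip force at its end, in the units of the state.
- manip.read_state(): the state, without advancing time (a new reading comes with each control period).
- eyes.camera(name): name is "scene" or "top"; returns a dict with "pixels" (400x640x3 uint8, red, green, blue), "range_z" (400x640 float32, mm along the optical axis (not along the pixel's ray), 0 where there is no reading), "K" (3x3 intrinsics, pixels), "k1" (the pictures are not rectified: a ray, as slopes to the right and down, at radius r is drawn at 1 + k1 r^2 times it, then the intrinsics apply), "world_to_cam" (4x4, takes a point from world to camera coordinates). Camera axes: x right, y down, z forward; pixel columns grow to the right and rows downward; lengths in mm; the calibration is good to about 2 mm. A picture is of the moment at which its call begins.
- order.finish_job(): hands the job in; it is judged then, once.
Trained networks look in a picture, given as the dict that the camera call returned (one of the last four; its "shot" number tells which), for a name from the list of things; names that differ only in an ending like _2 or _b are one class to them, and where a whole thing is asked for, a point or a joint stands for the part that bears it (a point fixed in the world has none). Each returns a list of dicts, best first, with "score" (0 to 1); they miss things now and then, are a little off and sometimes report something else, mostly with a low value. They report only what shows in the picture. A call takes as long as a camera call. They do not tell look-alikes from the thing itself.
- spotter.outline_of(thing, picture): "mask" (400x640 bool, what is visible of it) and "position" ([column, row] in pixels, amid what is visible of it).
The state is a dict: "clock": time; "q": joint angles; "joint_velocities": joint speeds; "joint_torque": joint torques, N m; "tool_pos": TCP position; "tool_rot": TCP orientation; "contact_force": force on the tool from outside, world axes, zero at the start; "wrist_torque": the same for the moment, N m; "finger_gap": opening from 0.0 (shut) to 1.0 (fully open); "grip_force": force on a finger pad.
Only numpy, scipy, OpenCV 4.12 (cv2) and the standard library are available. Lean on these libraries where they do the work, as an engineer would, in place of code of your own. Each camera call takes 0.05 s, during which the arm holds its last target. There are 200 camera calls.

## Working session

There is one attempt and no reset: what is moved stays moved. The work goes in short steps, Python scripts to look and compute and a tool call to move; the robot and the scene stay as the last step left them, time stands still between calls to the robot, and variables do not carry over. Pictures are saved under pics/ and viewed, at most 10 in all, crops included, and the job is handed in when it is done.

Besides the shell and the picture viewer there is one more tool, called after "Emit:" by a JSON object that holds its "api" and its "payload", one argument or row to a line. apply_moves: Moves the arm, as the interface text tells. Its arguments: {"type":"object","properties":{"plan":{"type":"array"}},"required":["plan"]}

```bash
mkdir -p pics; cat > h.py <<'E'
import numpy as np, cv2
from plant import manip, eyes, order, spotter
def pts(p):
    K=np.array(p["K"],float);k1=p["k1"];Z=p["range_z"]
    v,u=np.mgrid[0:400,0:640].astype(float)
    uv=np.stack([u.ravel(),v.ravel()],1)[:,None]
    n=cv2.undistortPoints(uv,K,np.array([k1,0,0,0,0.])).reshape(400,640,2)
    c=np.dstack([n[...,0]*Z,n[...,1]*Z,Z])
    T=np.linalg.inv(np.array(p["world_to_cam"]))
    w=c@T[:3,:3].T+T[:3,3]
    w[Z<=0]=np.nan
    return w
def save(p,n,box=None,s=1):
    im=p["pixels"][...,::-1]
    if box: a,b,c,d=box; im=im[b:d,a:c]
    im=cv2.resize(np.ascontiguousarray(im),None,fx=s,fy=s,interpolation=cv2.INTER_CUBIC)
    cv2.imwrite("pics/"+n,im)
E
python3 - <<'E'
from h import *
for n in("scene","top"):
    p=eyes.camera(n); save(p,n+"0.png"); w=pts(p)
    np.savez(n+"0.npz",w=w,px=p["pixels"])
    for t in["bottle_mid","mate_a_mid","lid_bar","lid_pointer","index_mark","weight_mid","tape_mid","lid"]:
        for d in spotter.outline_of(t,p):
            m=d["mask"]; print(n,t,round(d["score"],2),np.round(d["position"]),m.sum(),np.round(np.nanmedian(w[m],0)))
print(manip.read_state())
E
```

```text
scene bottle_mid 0.97 [221. 289.] 523 [ 552. -507.   53.]
scene bottle_mid 0.95 [340. 268.] 485 [ 767. -229.   53.]
scene bottle_mid 0.94 [279. 222.] 442 [ 528. -234.   63.]
scene bottle_mid 0.78 [306. 300.] 578 [ 760. -373.   53.]
scene bottle_mid 0.41 [386. 139.] 2981 [592. 238. 133.]
scene mate_a_mid 0.96 [315. 218.] 413 [ 600. -157.   71.]
scene lid_bar 0.73 [390. 136.] 2766 [595. 240. 133.]
scene lid_pointer 0.67 [385. 136.] 2773 [592. 238. 133.]
scene weight_mid 0.44 [305. 193.] 186 [495. -92.  50.]
scene tape_mid 0.45 [241. 223.] 126 [ 399. -297.   28.]
scene lid 0.67 [383. 135.] 2946 [592. 238. 133.]
top bottle_mid 0.93 [408. 136.] 657 [ 746. -362.   51.]
top bottle_mid 0.8 [462. 207.] 670 [ 537. -497.   52.]
top bottle_mid 0.68 [368. 218.] 576 [ 510. -224.   63.]
top bottle_mid 0.6 [363. 132.] 648 [ 755. -219.   52.]
top mate_a_mid 0.98 [338. 194.] 474 [ 584. -146.   73.]
top lid_bar 0.61 [185. 198.] 7891 [582. 249. 133.]
top lid_pointer 0.63 [185. 194.] 7712 [583. 250. 133.]
top index_mark 0.64 [110. 215.] 147 [530. 406. 205.]
top weight_mid 0.58 [185. 196.] 7623 [583. 250.
[... 285 characters left out ...]
020954e-01]), 'joint_velocities': array([ 0.0003322 , -0.00116418, -0.00062873,  0.00118981,  0.00120719,
        0.00157031]), 'joint_torque': array([ 1.25359657e-03, -4.33540249e+01, -2.46279681e+01, -2.22310541e-05,
       -1.18429334e-04, -1.70315047e-05]), 'tool_pos': array([127.74168871, 509.23241595, 231.31022208]), 'tool_rot': array([[-9.69937989e-01,  2.43352207e-01,  4.21303906e-06],
       [ 2.43352207e-01,  9.69937987e-01,  7.36065335e-05],
       [ 1.38259258e-05,  7.24190255e-05, -9.99999997e-01]]), 'contact_force': array([ 0.2426075 ,  0.18180137, -0.25679518]), 'wrist_torque': array([-0.07062591,  0.02854493, -0.00561462]), 'grip_force': 0.0, 'finger_gap': 0.9993395784830006}
```

```bash
python3 - <<'E'
import cv2
a=cv2.imread('pics/top0.png')
cv2.imwrite('pics/v2.png',cv2.resize(a[100:290,280:480],None,fx=3,fy=3,interpolation=cv2.INTER_CUBIC))
E
```

```text
(no output)
```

View pics/top0.png

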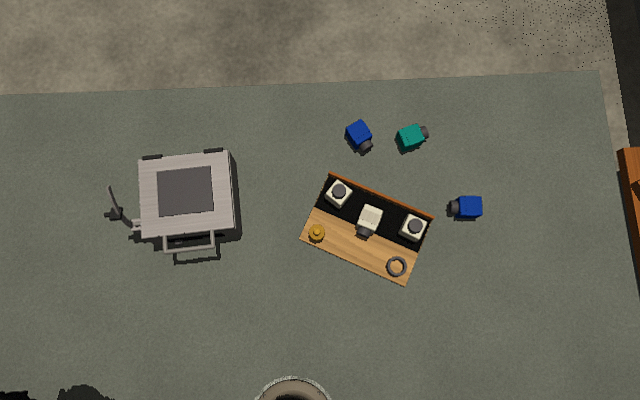

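View pics/v2.png

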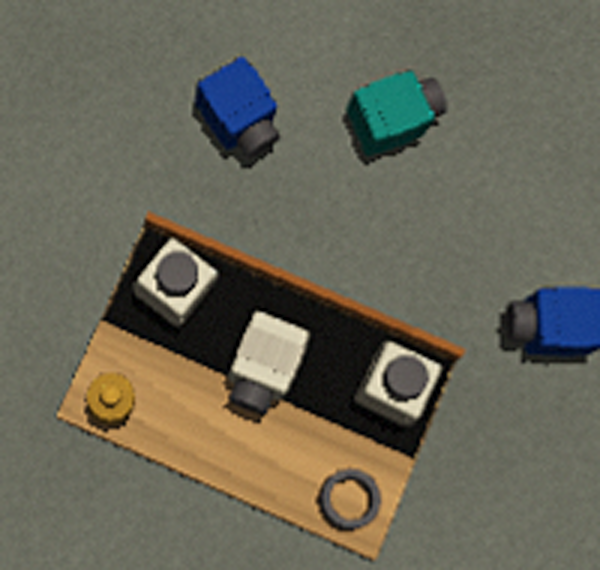

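View pics/scene0.png

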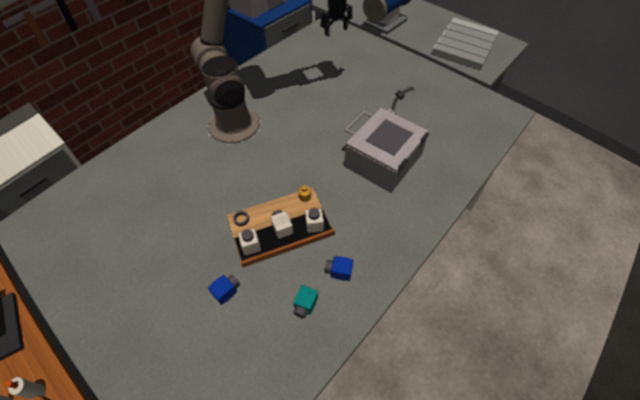

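The top view shows the fallen white bottle at (368,218), between the two standing mates at (338,194) and (414,227). The look-alikes are blue at (359,134), turquoise at (411,136) and blue at (467,207). I pick the white one: it lies on the strip with its grey cap towards the robot, and the close crop confirms that. Next I'll get precise geometry.

```bash
python3 - <<'E'
import numpy as np, cv2
d=np.load('top0.npz');w=d['w'];px=d['px'].astype(int)
reg=np.zeros((400,640),bool);reg[165:295,290:440]=1
Z=w[...,2];R,G,B=px[...,0],px[...,1],px[...,2]
def near(c,r):return np.hypot(w[...,0]-c[0],w[...,1]-c[1])<r
# mates: cap tops
caps=reg&(Z>85)&(Z<105)
n,l=cv2.connectedComponents(caps.astype('uint8'))
for i in range(1,n):
    if (l==i).sum()>20:print('cap',(l==i).sum(),np.nanmean(w[l==i],0))
# fence
f=reg&(Z>22)&(Z<38)&(R>B+50)&(R>100)&(w[...,0]>520)
P=w[f][:,:2];c=P.mean(0);u,s,v=np.linalg.svd(P-c);print('fence',f.sum(),c,v[0],np.degrees(np.arctan2(v[0][1],v[0][0])),np.ptp((P-c)@v[0]))
# bottle
b=reg&near((510,-224),70)&(Z>25)&(R<256)
ys=b&(Z>52)
print('top face',ys.sum(),cv2.minAreaRect(w[ys][:,:2].astype('float32')),np.nanmean(w[ys],0))
print('all',b.sum(),cv2.minAreaRect(w[b][:,:2].astype('float32')))
cap=b&(Z<=52);print('cap',np.nanmean(w[cap],0))
bd=reg&(Z>5)&(Z<15);r=cv2.minAreaRect(w[bd][:,:2].astype('float32'));print('board',r,np.nanmedian(Z[bd]))
t=reg&near((393,-290),45)&(Z>20);print('tape',np.nanmean(w[t],0)); t=reg&near((482,-85),45)&(Z>40);print('wt',np.nanmean(w[t],0))
E
```

```text
cap 156 [ 590.17890771 -148.31279486   91.36485509]
cap 165 [ 487.48212103 -343.68457778   91.67184677]
fence 306 [ 588.8438885  -265.38611054] [-0.4526156  -0.89170574] -116.91162216779126 311.91658399312865
top face 522 ((510.2530822753906, -225.03378295898438), (54.18095016479492, 81.78821563720703), 65.10266876220703) [ 514.16016491 -226.89509928   62.58446469]
all 592 ((510.13726806640625, -224.89492797851562), (54.259944915771484, 82.20864868164062), 64.89911651611328)
cap [ 483.83479238 -209.07932592   43.6458433 ]
board ((497.38726806640625, -222.00660705566406), (423.89447021484375, 364.15618896484375), 87.33663177490234) 9.912653518384332
tape [ 387.49802391 -296.08338446   29.09240798]
wt [485.89579554 -83.89822291  55.18328997]
```

Emit:
{"api": "apply_moves", "payload": {
  "plan": [
    [-1,[0.034,-0.045,0],-1.4],
    [-1,[0.034,-0.045,0],-1.4],
    [-1,[0.034,-0.045,0],-1.4],
    [-1,[0.034,-0.045,0],-1.4],
    [-1,[0.034,-0.045,0],-1.4],
    [-1,[0.034,-0.045,0],-1.4],
    [-1,[0.034,-0.045,0],-1.4],
    [-1,[0.034,-0.045,0],-1.4]
  ]
}}

```text
clock: 1.9
tool_pos: [400.7, 147.6, 231.6]
tool_rot: [[-0.904, 0.428, 0.001], [0.428, 0.904, 0.0], [-0.001, 0.001, -1.0]]
contact_force: [1.0, 1.2, 0.1]
finger_gap: 0.998
grip_force: 0.0
```

Emit:
{"api": "apply_moves", "payload": {
  "plan": [
    [-1,[0.009,-0.045,0],0],
    [-1,[0.009,-0.045,0],0],
    [-1,[0.009,-0.045,0],0],
    [-1,[0.009,-0.045,0],0],
    [-1,[0.009,-0.045,0],0],
    [-1,[0.009,-0.045,0],0],
    [-1,[0.009,-0.045,0],0],
    [-1,[0.006,-0.041,0],0]
  ]
}}

```text
clock: 2.9
tool_pos: [468.9, -208.5, 231.4]
tool_rot: [[-0.904, 0.428, 0.0], [0.428, 0.904, -0.0], [-0.0, 0.0, -1.0]]
contact_force: [-0.4, -0.2, 0.4]
finger_gap: 0.998
grip_force: 0.0
```

```bash
python3 - <<'E'
from h import *
s=manip.read_state();print(s['clock'],s['tool_pos'],s['tool_rot'].round(3),s['contact_force'],s['q'])
E
```

```text
2.9 [ 468.94077938 -208.47432956  231.36247611] [[-0.904  0.428  0.   ]
 [ 0.428  0.904 -0.   ]
 [-0.     0.    -1.   ]] [-0.4403879  -0.1790511   0.37027384] [-5.67859439e-01  3.20143519e-01  1.55614836e+00  1.82796849e-04
  1.26490130e+00 -1.69698107e+00]
```

Emit:
{"api": "apply_moves", "payload": {
  "plan": [
    [-1,[0,0.002,-0.045],0],
    [-1,[0,0,-0.045],0],
    [-1,[0,0,-0.045],0],
    [-1,[0,0,-0.045],0],
    [-1,[0,0,-0.033],0],
    [1,[0,0,0],0],
    [1,[0,0,0],0],
    [1,[0,0,0],0]
  ]
}}

```text
clock: 3.9
tool_pos: [469.5, -205.3, 20.1]
tool_rot: [[-0.904, 0.427, 0.002], [0.427, 0.904, -0.001], [-0.003, -0.0, -1.0]]
contact_force: [-0.8, -2.0, 5.3]
finger_gap: 0.42
grip_force: 59.2
```

Emit:
{"api": "apply_moves", "payload": {
  "plan": [
    [1,[0,0,0],0],
    [1,[0,0,0],0]
  ]
}}

```text
clock: 4.15
tool_pos: [469.7, -205.4, 20.2]
tool_rot: [[-0.904, 0.427, 0.003], [0.427, 0.904, -0.002], [-0.003, -0.0, -1.0]]
contact_force: [-1.6, 0.6, 6.2]
finger_gap: 0.413
grip_force: 59.2
```

Emit:
{"api": "apply_moves", "payload": {
  "plan": [
    [1,[0,0,0.02],0],
    [1,[0,0,0.03],0],
    [1,[0,0,0.03],0],
    [1,[0,0,0.03],0],
    [1,[0,0,0],0],
    [1,[0,0,0],0]
  ]
}}

```text
clock: 4.9
tool_pos: [468.2, -204.4, 127.8]
tool_rot: [[-0.904, 0.427, -0.001], [0.427, 0.904, 0.001], [0.001, 0.0, -1.0]]
contact_force: [-1.2, -0.1, -2.5]
finger_gap: 0.413
grip_force: 60.1
```

```bash
python3 - <<'E'
from h import *
p=eyes.camera("scene");save(p,"s1.png",(200,150,360,270),4)
q=eyes.camera("top");w=pts(q)
for d in spotter.outline_of("bottle_mid",q):
    m=d["mask"];c=np.nanmedian(w[m],0);print(round(d['score'],2),d['position'],c,np.nanpercentile(w[m][:,2],[5,95]))
E
```

```text
0.81 [409.5, 135.5] [ 746.35849662 -361.71376184   51.51118001] [10.92501168 57.90357625]
0.74 [359.8, 133.9] [ 755.29836076 -218.1559252    51.24987998] [ 3.90080653 58.05819814]
0.59 [464.8, 209.2] [ 536.70241941 -495.3880409    51.85387676] [27.04675429 57.66568092]
```

View pics/s1.png

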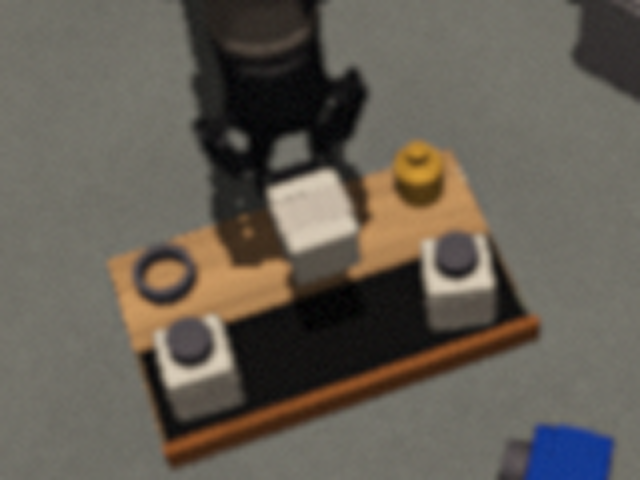

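The crop shows the bottle hanging from its cap, held about level, with the top face at (312,215) and the foot at (325,255). The row is undisturbed. Next I'll measure its tilt.

```bash
cat >> h.py <<'E'
RX=np.array([.890,-.456,0]);RY=np.array([.456,.890,0]);GAP=np.array([542,-243,10.])
def row(w): d=w-GAP; return np.dstack([d@RX,d@RY,d[...,2]])
def prof(name="scene",ymax=35,zmin=15,xr=(-110,60)):
    p=eyes.camera(name);r=row(pts(p));c=p["pixels"].astype(int)
    white=(c.min(2)>60)&(c.max(2)-c.min(2)<60)
    m=(abs(r[...,1])<ymax)&(r[...,2]>zmin)&(r[...,0]>xr[0])&(r[...,0]<xr[1])&white
    return p,r,m
E
python3 - <<'E'
from h import *
p,r,m=prof("scene"); q=r[m]; c=p["pixels"].astype(int)
b=p["pixels"][m].mean(1)
print(len(q))
# fit planes
n=q[:,None]
for lo,hi in((150,256),(60,150)):
    k=(b>=lo)&(b<hi); P=q[k]; 
    if len(P)<30: print(len(P));continue
    cc=np.median(P,0); P=P[np.linalg.norm(P-cc,axis=1)<40]; u,s,v=np.linalg.svd(P-P.mean(0),full_matrices=False); print(len(P),P.mean(0).round(1),v[2].round(2),s.round(),P.min(0).round(),P.max(0).round())
E
```

```text
1196
283 [-23.7   2.  158.9] [0.05 0.   1.  ] [285. 248.  29.] [-56. -24. 153.] [  4.  29. 165.]
593 [-5.990e+01  3.000e-01  4.638e+02] [ 0.51 -0.04  0.86] [475. 365.  77.] [-93. -35. 445.] [-39.  35. 475.]
```

Emit:
{"api": "apply_moves", "payload": {
  "plan": [
    [0.4,[0,0,0],0],
    [0.4,[0,0,0],0]
  ]
}}

```text
clock: 5.35
tool_pos: [468.6, -204.7, 128.0]
tool_rot: [[-0.904, 0.427, -0.0], [0.427, 0.904, 0.0], [0.001, 0.0, -1.0]]
contact_force: [-0.2, -0.2, -1.5]
finger_gap: 0.414
grip_force: 60.1
```

Emit:
{"api": "apply_moves", "payload": {
  "plan": [
    [0.25,[0,0,0],0],
    [0.25,[0,0,0],0]
  ]
}}

```text
clock: 5.6
tool_pos: [468.7, -204.7, 128.3]
tool_rot: [[-0.904, 0.427, 0.0], [0.427, 0.904, 0.0], [-0.0, 0.0, -1.0]]
contact_force: [0.3, 1.1, -2.0]
finger_gap: 0.413
grip_force: 60.1
```

Emit:
{"api": "apply_moves", "payload": {
  "plan": [
    [0.2,[0,0,0],0]
  ]
}}

```text
clock: 5.72
tool_pos: [468.7, -204.7, 128.3]
tool_rot: [[-0.904, 0.427, 0.0], [0.427, 0.904, 0.0], [-0.0, 0.0, -1.0]]
contact_force: [-0.0, 0.4, -1.9]
finger_gap: 0.408
grip_force: 60.1
```

Emit:
{"api": "apply_moves", "payload": {
  "plan": [
    [0.185,[0,0,0],0]
  ]
}}

```text
clock: 5.85
tool_pos: [468.8, -204.8, 128.4]
tool_rot: [[-0.904, 0.427, 0.0], [0.427, 0.904, 0.0], [-0.0, 0.0, -1.0]]
contact_force: [-0.2, 0.0, -2.7]
finger_gap: 0.412
grip_force: 60.1
```

Emit:
{"api": "apply_moves", "payload": {
  "plan": [
    [1,[0.017,-0.009,0],0],
    [1,[0.017,-0.009,-0.01],0],
    [1,[0.017,-0.009,-0.015],0],
    [1,[0.016,-0.008,-0.015],0],
    [1,[0,0,0],0],
    [0.17,[0,0,0],0]
  ]
}}

```text
clock: 6.6
tool_pos: [535.3, -239.5, 88.6]
tool_rot: [[-0.904, 0.427, -0.0], [0.427, 0.904, 0.0], [0.001, 0.0, -1.0]]
contact_force: [-0.8, 0.1, -2.2]
finger_gap: 0.411
grip_force: 60.3
```

Emit:
{"api": "apply_moves", "payload": {
  "plan": [
    [0.165,[0,0,0],0]
  ]
}}

```text
clock: 6.72
tool_pos: [535.5, -239.6, 89.1]
tool_rot: [[-0.904, 0.427, 0.001], [0.427, 0.904, -0.0], [-0.001, 0.0, -1.0]]
contact_force: [0.5, 0.7, -2.0]
finger_gap: 0.415
grip_force: 45.1
```

Emit:
{"api": "apply_moves", "payload": {
  "plan": [
    [0.16,[0,0,0],0]
  ]
}}

```text
clock: 6.85
tool_pos: [535.7, -239.7, 89.0]
tool_rot: [[-0.904, 0.427, 0.001], [0.427, 0.904, -0.0], [-0.001, -0.0, -1.0]]
contact_force: [-1.4, 0.1, -2.2]
finger_gap: 0.42
grip_force: 38.7
```

The grip force can be graded through the opening, so I'll ease off until the bottle swings down.

Emit:
{"api": "apply_moves", "payload": {
  "plan": [
    [0.152,[0,0,0],0],
    [0.152,[0,0,0],0]
  ]
}}

```text
clock: 7.1
tool_pos: [535.7, -239.7, 88.5]
tool_rot: [[-0.904, 0.427, 0.0], [0.427, 0.904, -0.0], [-0.0, 0.0, -1.0]]
contact_force: [-0.4, -1.2, -1.7]
finger_gap: 0.426
grip_force: 30.8
```

Emit:
{"api": "apply_moves", "payload": {
  "plan": [
    [0.144,[0,0,0],0],
    [0.144,[0,0,0],0]
  ]
}}

```text
clock: 7.35
tool_pos: [535.7, -239.8, 88.3]
tool_rot: [[-0.904, 0.427, 0.0], [0.427, 0.904, 0.0], [0.0, 0.0, -1.0]]
contact_force: [0.2, -0.3, -2.0]
finger_gap: 0.43
grip_force: 23.5
```

```bash
cat >> h.py <<'E'
def tilt():
    p,r,m=prof("scene",zmin=25,xr=(-30,130)); m&=r[...,2]<150; q=r[m]
    print("n",len(q),"x",np.percentile(q[:,0],[2,98]).round(),"z",np.percentile(q[:,2],[2,98]).round())
    l=[]
    # dominant plane of bright pixels
    b=p["pixels"][m].mean(1); P=q[b>np.percentile(b,60)]; c=np.median(P,0);P=P[np.linalg.norm(P-c,axis=1)<38]
    v=np.linalg.svd(P-P.mean(0),full_matrices=False)[2][2]; print(P.mean(0).round(),(v*np.sign(v[2])).round(2))
    return p
E
python3 -c "
from h import *
tilt()"
```

```text
n 400 x [15. 82.] z [ 92. 119.]
[ 55.  -1. 112.] [0.2  0.01 0.98]
```

Emit:
{"api": "apply_moves", "payload": {
  "plan": [
    [0.138,[0,0,0],0],
    [0.138,[0,0,0],0],
    [0.138,[0,0,0],0]
  ]
}}

```text
clock: 7.78
tool_pos: [535.7, -239.7, 88.3]
tool_rot: [[-0.904, 0.427, -0.0], [0.427, 0.904, 0.0], [0.0, 0.0, -1.0]]
contact_force: [0.3, 0.0, -2.3]
finger_gap: 0.434
grip_force: 20.4
```

```bash
python3 -c "
from h import *
tilt()"
```

```text
n 408 x [11. 72.] z [ 56. 102.]
[47. -1. 85.] [0.71 0.04 0.7 ]
```

Emit:
{"api": "apply_moves", "payload": {
  "plan": [
    [0.133,[0,0,0],0],
    [0.133,[0,0,0],0],
    [0.133,[0,0,0],0]
  ]
}}

```text
clock: 8.2
tool_pos: [535.7, -239.8, 88.3]
tool_rot: [[-0.904, 0.427, 0.0], [0.427, 0.904, 0.0], [-0.0, 0.0, -1.0]]
contact_force: [-0.6, -0.8, -1.7]
finger_gap: 0.437
grip_force: 15.9
```

```bash
python3 -c "
from h import *
tilt()"
```

```text
n 408 x [12. 72.] z [ 57. 102.]
[46. -0. 84.] [0.73 0.03 0.68]
```

Emit:
{"api": "apply_moves", "payload": {
  "plan": [
    [0.127,[0,0,0],0],
    [0.127,[0,0,0],0]
  ]
}}

```text
clock: 8.5
tool_pos: [535.6, -239.7, 88.3]
tool_rot: [[-0.904, 0.427, -0.0], [0.427, 0.904, 0.0], [0.0, 0.0, -1.0]]
contact_force: [-0.2, -0.1, -1.7]
finger_gap: 0.437
grip_force: 12.1
```

```bash
python3 -c "
from h import *
tilt()"
```

```text
n 365 x [ 7. 59.] z [39. 90.]
[33.  2. 84.] [0.47 0.01 0.88]
```

Emit:
{"api": "apply_moves", "payload": {
  "plan": [
    [0.122,[0,0,0],0],
    [0.122,[0,0,0],0]
  ]
}}

```text
clock: 8.8
tool_pos: [535.7, -239.7, 88.3]
tool_rot: [[-0.904, 0.427, 0.0], [0.427, 0.904, 0.0], [0.0, 0.0, -1.0]]
contact_force: [-0.9, 0.9, -2.4]
finger_gap: 0.437
grip_force: 8.0
```

```bash
python3 -c "
from h import *
tilt()"
```

```text
n 356 x [ 6. 56.] z [35. 89.]
[30.  2. 82.] [ 0.08 -0.01  1.  ]
```

```bash
python3 -c "
from h import *
p=tilt();save(p,'s2.png',(220,170,340,260),5)"
```

```text
n 356 x [ 6. 56.] z [35. 90.]
[30.  2. 82.] [ 0.17 -0.    0.99]
```

View pics/s2.png

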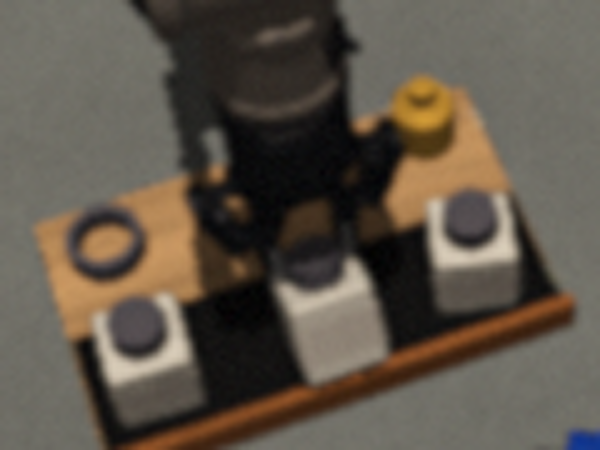

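The crop shows the bottle hanging nearly upright in the fingers, cap at (315,262) and body at (335,330), clear of the mates, with the front of the foot close to the fence line. I'll measure the lean and where the foot edge is.

```bash
python3 -c "
from h import *
p,r,m=prof('scene',zmin=15,xr=(-30,100)); m&=r[...,2]<110; q=r[m]
f=q[(q[:,2]<72)&(q[:,2]>42)]; print(len(f))
A=np.c_[f[:,2],f[:,1],np.ones(len(f))]
c=np.linalg.lstsq(A,f[:,0],rcond=None)[0];k=abs(A@c-f[:,0])<4;c=np.linalg.lstsq(A[k],f[k,0],rcond=None)[0]
print(k.sum(),c,np.degrees(np.arctan(c[0])),'face x at z=50',c[0]*50+c[2], q[:,2].min())
t=q[q[:,2]>74]; print(np.c_[t[:,0],t[:,2]][::12].round())
"
```

```text
147
138 [-4.38590959e-01 -3.61676782e-02  7.11744148e+01] -23.68182187662783 face x at z=50 49.244866870466225 19.883210962655312
[[ 1. 76.]
 [18. 83.]
 [22. 88.]
 [20. 91.]
 [30. 84.]
 [26. 85.]
 [22. 84.]
 [35. 82.]
 [33. 85.]
 [30. 87.]
 [38. 77.]
 [38. 79.]
 [38. 75.]]
```

Emit:
{"api": "apply_moves", "payload": {
  "plan": [
    [0.15,[0,0,0.008],0],
    [0.15,[-0.008,0.004,0.008],0],
    [0.15,[-0.013,0.0065,0],0],
    [0.15,[-0.011,0.0055,0],0],
    [0.13,[0,0,0],0],
    [0.122,[0,0,0],0],
    [0.118,[0,0,0],0],
    [0.118,[0,0,0],0]
  ]
}}

```text
clock: 9.95
tool_pos: [503.9, -223.9, 104.2]
tool_rot: [[-0.904, 0.427, -0.0], [0.427, 0.904, 0.0], [0.0, 0.0, -1.0]]
contact_force: [-0.7, 0.5, -2.6]
finger_gap: 0.441
grip_force: 5.1
```

```bash
cat >> h.py <<'E'
def lean(dz=0):
    p,r,m=prof('scene',zmin=10+dz,xr=(-60,100)); m&=r[...,2]<110; q=r[m]
    f=q[(q[:,2]<66+dz)&(q[:,2]>32+dz)&(q[:,0]>np.median(q[:,0])-8)]
    A=np.c_[f[:,2],np.ones(len(f))]
    for i in range(4):
        c=np.linalg.lstsq(A,f[:,0],rcond=None)[0];k=abs(A@c-f[:,0])<4;A=A[k];f=f[k]
    print(len(f),'lean',np.degrees(np.arctan(-c[0])),'face x at 50',c[0]*50+c[1],'x0',c[1],'z98',np.percentile(q[:,2],98), 'y',np.percentile(q[:,1],[3,97]))
    return p
E
python3 -c "
from h import *
lean(10)"
```

```text
114 lean 9.235142339594287 face x at 50 2.3950383456462525 x0 10.524746345199222 z98 100.45089230050598 y [-25.99836169  25.86964306]
```

Emit:
{"api": "apply_moves", "payload": {
  "plan": [
    [0.122,[0.009,-0.005,0],0],
    [0.122,[0.0095,-0.0045,0],0],
    [0.122,[0,0,-0.008],0],
    [0.122,[0,0,-0.006],0],
    [0.122,[0,0,0],0]
  ]
}}

```text
clock: 10.62
tool_pos: [521.5, -232.8, 89.3]
tool_rot: [[-0.904, 0.427, -0.002], [0.427, 0.904, 0.001], [0.002, 0.0, -1.0]]
contact_force: [0.9, -1.0, -2.0]
finger_gap: 0.439
grip_force: 6.5
```

```bash
python3 -c "
from h import *
lean(0)"
```

```text
111 lean 8.840715548954735 face x at 50 19.163142030845822 x0 26.939937536241207 z98 96.97931053066922 y [-26.46572514  26.23175925]
```

Emit:
{"api": "apply_moves", "payload": {
  "plan": [
    [0.122,[0,0,-0.006],0],
    [0.122,[0,0,-0.005],0],
    [0.122,[0,0,0],0]
  ]
}}

```text
clock: 11.05
tool_pos: [522.1, -233.2, 79.0]
tool_rot: [[-0.904, 0.427, -0.0], [0.427, 0.904, 0.0], [0.001, 0.0, -1.0]]
contact_force: [0.1, -0.0, -2.4]
finger_gap: 0.443
grip_force: 6.5
```

Emit:
{"api": "apply_moves", "payload": {
  "plan": [
    [0.122,[0,0,-0.004],0],
    [0.122,[0,0,0],0]
  ]
}}

```text
clock: 11.3
tool_pos: [523.6, -234.0, 76.5]
tool_rot: [[-0.904, 0.427, 0.004], [0.427, 0.904, -0.002], [-0.004, -0.0, -1.0]]
contact_force: [1.3, -1.2, 5.3]
finger_gap: 0.439
grip_force: 7.1
```

Emit:
{"api": "apply_moves", "payload": {
  "plan": [
    [0.122,[0,0,-0.003],0],
    [0.122,[0,0,0],0]
  ]
}}

```text
clock: 11.55
tool_pos: [523.8, -234.2, 73.8]
tool_rot: [[-0.904, 0.427, 0.004], [0.427, 0.904, -0.002], [-0.005, -0.0, -1.0]]
contact_force: [2.0, 0.2, 5.9]
finger_gap: 0.44
grip_force: 5.8
```

```bash
python3 -c "
from h import *
lean(0)"
```

```text
115 lean 7.825447917724791 face x at 50 20.35386072708462 x0 27.22563434352712 z98 87.47940797826472 y [-26.02207274  25.61735398]
```

Emit:
{"api": "apply_moves", "payload": {
  "plan": [
    [-0.2,[0,0,0],0],
    [-0.2,[0,0,0],0],
    [-0.2,[0,0,0],0],
    [-0.2,[0,0,0],0]
  ]
}}

```text
clock: 12.1
tool_pos: [522.1, -233.2, 72.1]
tool_rot: [[-0.904, 0.427, -0.0], [0.427, 0.904, 0.0], [0.0, 0.0, -1.0]]
contact_force: [0.5, -0.2, -0.1]
finger_gap: 0.599
grip_force: 0.0
```

```bash
python3 -c "
from h import *
p=lean(0);save(p,'s3.png',(220,170,340,260),5)"
```

```text
95 lean 10.316837910385296 face x at 50 24.339100271139746 x0 33.44082021461814 z98 84.42889150552358 y [-26.22833033  25.38260708]
```

View pics/s3.png

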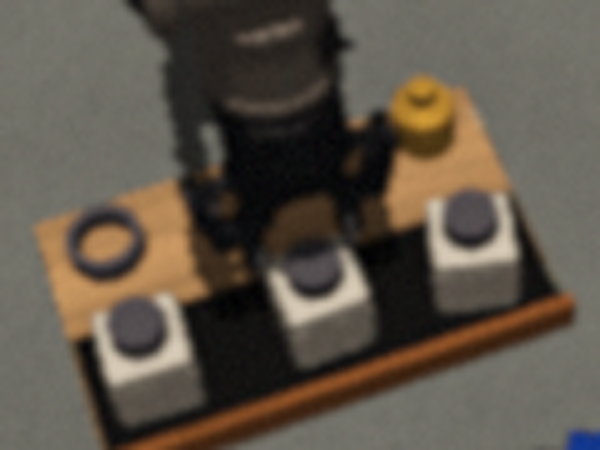

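The crop shows the bottle upright, cap at (315,268), in line with the mates at (137,325) and (470,215), and released. I'll retreat upwards, verify from the top, and measure the washer.

Emit:
{"api": "apply_moves", "payload": {
  "plan": [
    [-0.2,[0,0,0.03],0],
    [-0.2,[0,0,0.045],0],
    [-0.2,[0,0,0.045],0],
    [-0.2,[-0.03,0.04,0.03],5],
    [-0.2,[-0.03,0.04,0],5],
    [-0.2,[-0.02,0.045,0],5],
    [-0.2,[0,0.045,0],5],
    [-0.2,[0,0.045,0],5]
  ]
}}

```text
clock: 13.15
tool_pos: [441.9, -17.0, 222.7]
tool_rot: [[-1.0, 0.003, 0.001], [0.003, 1.0, -0.0], [-0.001, -0.0, -1.0]]
contact_force: [1.4, -0.6, -0.6]
finger_gap: 0.599
grip_force: 0.0
```

```bash
python3 - <<'E'
from h import *
p=eyes.camera("top");w=pts(p);r=row(w);Z=w[...,2]
u,v=np.meshgrid(range(640),range(400))
m=(abs(r[...,1])<160)&(abs(r[...,0])<45)&(r[...,2]>74)&(r[...,2]<95)
n,l=cv2.connectedComponents(m.astype('uint8'))
for i in range(1,n):
    if (l==i).sum()>20:print('cap',(l==i).sum(),np.nanmean(r[l==i],0).round(1))
m=(abs(r[...,1])<30)&(abs(r[...,0])<45)&(r[...,2]>55)&(r[...,2]<70); print('shoulder',np.nanmedian(r[m],0),np.nanpercentile(r[m][:,0],[2,98]))
# washer
reg=(w[...,0]>380)&(w[...,0]<760)&(w[...,1]>80)&(w[...,1]<480)
lid=reg&(Z>120)&(Z<145)
L=w[lid]; q=L[(L[:,0]>500)]
print('lid rect',cv2.minAreaRect(q[:,:2].astype('float32')),np.median(q[:,2]))
print('hull of all',cv2.minAreaRect(L[:,:2].astype('float32')))
np.savez('w1.npz',w=w,px=p['pixels'])
idx=reg&(Z>145);print('high',idx.sum())
for d in spotter.outline_of("index_mark",p)[:2]:
    mm=d["mask"];P=w[mm];print(d['score'],d['position'],mm.sum(),np.nanmedian(P,0),np.nanpercentile(P,[5,95],0))
save(p,'w1.png',(90,130,260,280),4)
E
```

```text
cap 158 [ -0.5 106.3  81.4]
cap 161 [-2.7  1.2 81.3]
cap 166 [  -2.7 -114.6   81.5]
shoulder [-11.54340617   2.5131037   61.72406557] [-28.65470104  24.11720958]
lid rect ((606.0277099609375, 259.1319885253906), (266.30450439453125, 211.99147033691406), 89.99420928955078) 132.73529616067685
hull of all ((572.7594604492188, 262.5970764160156), (263.8834533691406, 266.8839111328125), 3.8061814308166504)
high 370
```

View pics/w1.png

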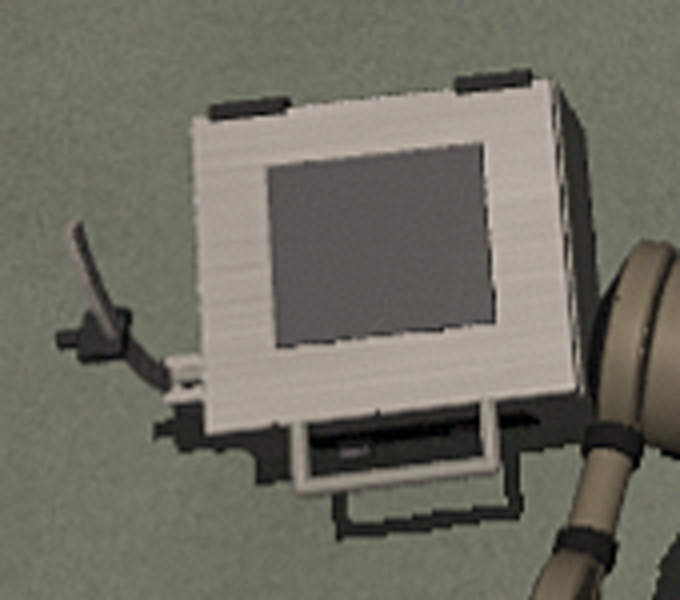

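The top crop shows the bar from (300,487) to (495,465), the lid shut, the pointer at (182,380), and the dark index block on the arc at (105,335).

```bash
python3 - <<'E'
import numpy as np,cv2
d=np.load('w1.npz');w=d['w'];px=d['px'].astype(int);Z=w[...,2]
def fit(P):
    c=P.mean(0);v=np.linalg.svd(P-c,full_matrices=False)[2][0];return c,v
# bar columns 172..208
bar=np.zeros(Z.shape,bool)
for c in range(170,208):
    for r in range(243,256): bar[r,c]=1
bar&=(Z>110)&(Z<145)
P=w[bar]
for i in range(4):
    A=np.c_[P[:,1],np.ones(len(P))];k=np.linalg.lstsq(A,P[:,0],rcond=None)[0];e=P[:,0]-A@k;P=P[abs(e)<8]
print('bar',len(P),P.mean(0),P.min(0),P.max(0),'slope',k,np.degrees(np.arctan(-k[0])))
# lid rear and side edges
l=(Z>127)&(Z<140)&(w[...,0]>495)&(w[...,1]>100)&(w[...,1]<385)
n,lab=cv2.connectedComponents(l.astype('uint8'));i=np.bincount(lab[lab>0]).argmax();L=w[lab==i]
print('lid',len(L),cv2.minAreaRect(L[:,:2].astype('float32')),L.mean(0))
# front edge: min x per y-bin ; rear edge
for f in (np.min,np.max):
    b=[(y,f(L[abs(L[:,1]-y)<3,0])) for y in range(165,340,8)];b=np.array(b);kk=np.polyfit(b[:,0],b[:,1],1);print(kk,np.degrees(np.arctan(-kk[0])))
# index/quadrant points
q=(Z>60)&(w[...,1]>350)&(w[...,1]<480)&(w[...,0]>400)&(w[...,0]<700)
ys,xs=np.where(q)
for a in range(180,236,4):
    s=(ys>=a)&(ys<a+4)
    if s.any(): 
        for x0,x1 in((102,120),(120,128),(128,140)):
            t=s&(xs>=x0)&(xs<x1)
            if t.sum()>2: print(a,x0,t.sum(),np.median(w[ys[t],xs[t]],0).round(0),px[ys[t],xs[t]].mean().round())
E
```

```text
bar 178 [448.43422337 240.16847428 130.72493398] [440.40414225 193.07267614 123.43590193] [457.45813381 286.83029538 138.02587833] slope [-7.13864339e-02  4.65578994e+02] 4.083214723522376
lid 6986 ((603.2763061523438, 255.0689697265625), (216.42196655273438, 255.4949951171875), 0.299195796251297) [595.72979424 249.32843764 132.84486808]
[-1.57575701e-03  4.96422163e+02] 0.09028415175192811
[-8.22054552e-02  7.20497336e+02] 4.699458742421435
180 128 4 [628. 370. 129.] 150.0
184 102 12 [586. 392. 261.] 93.0
184 128 4 [616. 368. 133.] 148.0
188 102 22 [578. 391. 263.] 84.0
192 102 23 [571. 391. 254.] 84.0
196 102 21 [563. 391. 247.] 80.0
200 102 24 [555. 390. 237.] 77.0
204 102 28 [548. 390. 226.] 75.0
204 120 4 [550. 388. 196.] 65.0
208 102 38 [540. 392. 209.] 62.0
208 120 11 [543. 387. 198.] 31.0
212 102 64 [532. 406. 206.] 53.0
212 120 13 [533. 387. 196.] 33.0
216 102 48 [522. 399. 208.] 37.0
216 120 26 [525. 387. 184.] 39.0
216 128 15 [532. 377. 120.] 137.0
220 102 4 [517. 405. 205.] 42.0
220 120 22 [518. 388. 164.] 52.0
220 128 46 [523. 382. 129.] 114.0
224 120 4 [514. 390. 153.] 52.0
224 128 46 [514. 382. 125.] 87.0
228 128 35 [505. 381. 118.] 117.0
232 128 4 [504. 387.  81.] 44.0
```

```bash
python3 - <<'E'
from h import *
H=np.array([697.8,258.,126]);a=np.radians(4.1);X=np.array([np.cos(a),np.sin(a),0]);Y=np.array([-np.sin(a),np.cos(a),0])
for n,f in(("top",'w1.npz'),("scene",None)):
    if f: d=np.load(f);w=d['w'];px=d['px']
    else: p=eyes.camera("scene");w=pts(p);px=p['pixels'];save(p,'idx.png',(340,70,440,180),5)
    D=w-H;x=-(D@X);y=D@Y;z=D[...,2];r=np.hypot(x,z);t=np.arctan2(z,x)
    m=(r>140)&(r<205)&(t>.1)&(t<1.0)&(y>105)&(y<175)
    for lo in np.arange(.2,.85,.04):
        k=m&(t>=lo)&(t<lo+.04)
        if k.sum()>2: print(n,round(lo,2),k.sum(),'r',np.percentile(r[k],[5,50,95]).round(),'y',np.percentile(y[k],[5,50,95]).round(),px[k].mean().round())
E
```

```text
top 0.2 9 r [165. 172. 176.] y [141. 142. 147.] 54.0
top 0.24 5 r [165. 170. 177.] y [141. 142. 142.] 49.0
top 0.28 8 r [168. 175. 179.] y [141. 142. 145.] 48.0
top 0.32 12 r [164. 171. 178.] y [139. 141. 144.] 49.0
top 0.36 5 r [165. 174. 178.] y [140. 141. 143.] 40.0
top 0.4 21 r [157. 179. 188.] y [139. 141. 163.] 23.0
top 0.44 94 r [157. 175. 188.] y [139. 156. 170.] 44.0
top 0.48 48 r [158. 174. 184.] y [139. 149. 172.] 56.0
top 0.52 10 r [163. 174. 179.] y [139. 141. 144.] 62.0
top 0.56 13 r [164. 176. 179.] y [140. 141. 146.] 68.0
top 0.6 12 r [166. 175. 180.] y [140. 141. 145.] 74.0
top 0.64 17 r [164. 175. 178.] y [140. 142. 147.] 81.0
top 0.68 9 r [165. 175. 177.] y [140. 141. 145.] 70.0
top 0.72 15 r [165. 175. 180.] y [139. 142. 146.] 78.0
top 0.76 12 r [165. 174. 179.] y [140. 142. 146.] 80.0
top 0.8 15 r [164. 175. 179.] y [140. 142. 145.] 83.0
top 0.84 14 r [165. 176. 180.] y [140. 141. 145.] 87.0
scene 0.2 5 r [164. 169. 174.] y [139. 141. 144.] 64.0
scene 0.24 5 r [165. 170. 175.] y [141. 142. 144.] 63.0
scene 0.28 6 r [163. 167. 175.] y [140. 144. 150.] 69.0
scene 0.32 4 r [168. 172. 173.] y [137. 141. 145.] 55.0
scene 0.36 5 r [165. 170. 175.] y [139. 144. 146.] 53.0
scene 0.44 30 r [156. 164. 185.] y [137. 143. 162.] 48.0
scene 0.48 14 r [163. 172. 181.] y [139. 143. 153.] 50.0
scene 0.56 7 r [168. 173. 178.] y [139. 140. 142.] 59.0
scene 0.6 7 r [166. 174. 179.] y [140. 141. 146.] 70.0
scene 0.64 4 r [168. 171. 177.] y [138. 140. 142.] 65.0
scene 0.68 8 r [167. 175. 179.] y [138. 140. 145.] 74.0
scene 0.72 9 r [166. 172. 179.] y [140. 142. 145.] 71.0
scene 0.76 5 r [168. 175. 179.] y [138. 143. 144.] 74.0
scene 0.8 9 r [166. 171. 180.] y [140. 142. 144.] 70.0
scene 0.84 7 r [169. 174. 179.] y [140. 144. 145.] 69.0
```

View pics/idx.png

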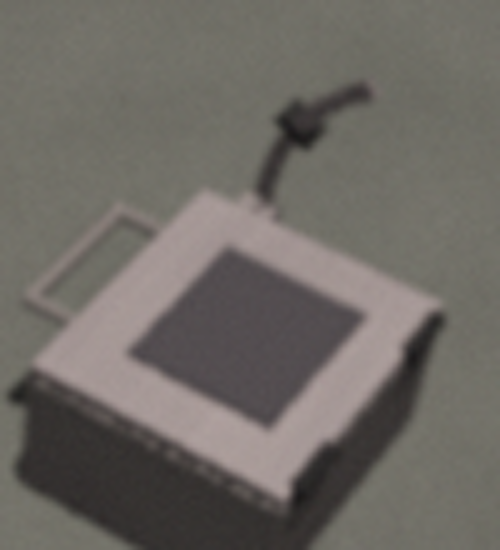

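Emit:
{"api": "apply_moves", "payload": {
  "plan": [
    [0.34,[0.001,0.032,0],-9.5],
    [0.34,[0.001,0.032,0],-9.5],
    [0.34,[0.001,0.032,0],-9.5],
    [0.34,[0.001,0.032,0],-9.5],
    [0.34,[0.001,0.032,0],-9.5],
    [0.34,[0.001,0.032,0],-9.5],
    [0.34,[0,0.032,0],-9.5],
    [0.34,[0,0.033,0],-9.5]
  ]
}}

```text
clock: 14.3
tool_pos: [449.0, 238.7, 222.2]
tool_rot: [[-0.23, 0.973, 0.0], [0.973, 0.23, -0.0], [-0.0, 0.0, -1.0]]
contact_force: [-0.4, -0.4, -0.0]
finger_gap: 0.328
grip_force: 0.0
```

Emit:
{"api": "apply_moves", "payload": {
  "plan": [
    [0.34,[0,0,0],-9.7],
    [0.34,[0,0,0],0]
  ]
}}

```text
clock: 14.55
tool_pos: [448.7, 238.1, 222.1]
tool_rot: [[-0.071, 0.998, -0.0], [0.998, 0.071, -0.001], [-0.001, -0.0, -1.0]]
contact_force: [-1.0, -0.3, 0.3]
finger_gap: 0.328
grip_force: 0.0
```

```bash
python3 - <<'E'
from h import *
H=np.array([697.8,258.,126]);a=np.radians(4.1);X=np.array([np.cos(a),np.sin(a),0]);Y=np.array([-np.sin(a),np.cos(a),0])
d=np.load('w1.npz');w=d['w'];D=w-H;x=-(D@X);y=D@Y;z=D[...,2]
m=(y>148)&(y<168)&(np.hypot(x,z)>145)&(np.hypot(x,z)<200)&(np.arctan2(z,x)>.3)&(np.arctan2(z,x)<.7)
for q in(.42,.45,.48):
    rr=x*np.cos(q)+z*np.sin(q);tt=-x*np.sin(q)+z*np.cos(q)
    print(q,m.sum(),'rad',np.percentile(rr[m],[3,50,97]).round(1),'tan',np.percentile(tt[m],[3,25,50,75,97]).round(1), 'slope',np.polyfit(rr[m],tt[m],1)[0])
s=manip.read_state();print(s['clock'],s['q'],s['tool_rot'])
E
```

```text
0.42 83 rad [156.8 175.6 187.8] tan [ 3.   7.   8.9 10.6 12.7] slope -0.08209840803335766
0.45 83 rad [157.  175.9 187.9] tan [-2.6  1.8  3.7  5.2  7.6] slope -0.1098834799336124
0.48 83 rad [157.1 176.1 187.9] tan [-8.2 -3.6 -1.5 -0.1  2.6] slope -0.13781917075146383
14.55 [ 3.37124306e-01  3.19013946e-01  1.58472379e+00 -4.72933871e-04
  1.23819233e+00  2.66687273e-01] [[-7.05329544e-02  9.97509435e-01 -1.70521347e-04]
 [ 9.97509314e-01  7.05328547e-02 -5.33446851e-04]
 [-5.20090910e-04 -2.07722214e-04 -9.99999843e-01]]
```

Emit:
{"api": "apply_moves", "payload": {
  "plan": [
    [0.34,[0,0.001,-0.035],0],
    [0.34,[0,0,-0.035],0],
    [0.34,[0,0,-0.03],0],
    [0.34,[0,0,-0.016],0],
    [0.34,[0,0,0],0],
    [1,[0,0,0],0],
    [1,[0,0,0],0],
    [1,[0,0,0],0]
  ]
}}

```text
clock: 15.55
tool_pos: [447.9, 239.3, 106.9]
tool_rot: [[-0.071, 0.997, -0.0], [0.997, 0.071, -0.001], [-0.001, -0.0, -1.0]]
contact_force: [-4.8, -3.7, 2.7]
finger_gap: 0.123
grip_force: 58.6
```

Emit:
{"api": "apply_moves", "payload": {
  "plan": [
    [1,[0,0,0.0125],0],
    [1,[0.001,0,0.015],0],
    [1,[0.002,0,0.015],0],
    [1,[0.003,0,0.015],0],
    [1,[0.004,0.001,0.0145],0],
    [1,[0.004,0,0.012],0],
    [1,[0.0045,0.001,0.0115],0],
    [1,[0.004,0,0.009],0]
  ]
}}

```text
clock: 16.55
tool_pos: [469.1, 240.9, 210.8]
tool_rot: [[-0.07, 0.998, -0.005], [0.998, 0.07, -0.002], [-0.002, -0.005, -1.0]]
contact_force: [-5.2, -4.7, -6.6]
finger_gap: 0.116
grip_force: 58.3
```

Emit:
{"api": "apply_moves", "payload": {
  "plan": [
    [1,[0.0015,0,0.0035],0],
    [1,[0,0,0],0],
    [1,[0,0,0],0],
    [1,[0,0,0],0]
  ]
}}

```text
clock: 17.05
tool_pos: [470.6, 240.9, 214.2]
tool_rot: [[-0.07, 0.998, -0.004], [0.998, 0.07, -0.002], [-0.002, -0.004, -1.0]]
contact_force: [-6.4, -5.4, -3.8]
finger_gap: 0.113
grip_force: 58.5
```

```bash
python3 - <<'E'
from h import *
H=np.array([697.8,258.,126]);a=np.radians(4.1);X=np.array([np.cos(a),np.sin(a),0]);Y=np.array([-np.sin(a),np.cos(a),0])
p=eyes.camera("scene");w=pts(p);D=w-H;x=-(D@X);y=D@Y;z=D[...,2]
m=(abs(y)<110)&(x>20)&(x<200)&(z>5)&(z<200)&(z<0.8*x+15)
A=np.c_[x[m],np.ones(m.sum())];b=z[m]
for i in range(5):
    k=np.linalg.lstsq(A,b,rcond=None)[0];g=abs(A@k-b)<6;A=A[g];b=b[g]
print(len(b),'lid angle',np.arctan(k[0]),k)
p2=eyes.camera("top");w=pts(p2);D=w-H;x=-(D@X);y=D@Y;z=D[...,2]
m=(y>110)&(y<136)&(x>120)&(x<190)&(z>30)&(z<150)
t=np.arctan2(z,x)[m];print('pin',m.sum(),np.percentile(t,[5,50,95]),np.percentile(np.hypot(x,z)[m],[5,50,95]))
m=(abs(y)<110)&(x>20)&(x<200)&(z>5)&(z<150)&(z<0.8*x+15);A=np.c_[x[m],np.ones(m.sum())];b=z[m]
for i in range(5):
    k=np.linalg.lstsq(A,b,rcond=None)[0];g=abs(A@k-b)<6;A=A[g];b=b[g]
print(len(b),'lid angle top',np.arctan(k[0]),k)
im=np.hstack([cv2.resize(p2["pixels"][170:260,90:190],None,fx=4,fy=4,interpolation=2),cv2.resize(p["pixels"][70:160,360:460],None,fx=4,fy=4,interpolation=2)])[...,::-1]
cv2.imwrite('pics/fin.png',im)
E
```

```text
2422 lid angle 0.4234542400622703 [0.45072207 9.37897995]Traceback (most recent call last):
  File "<stdin>", line 11, in <module>
    return _quantile_unchecked(
        a, q, axis, out, overwrite_input, method, keepdims, weights)
    return _ureduce(a,
                    func=_quantile_ureduce_func,
    ...<5 lines>...
                    overwrite_input=overwrite_input,
                    method=method)
    r = func(a, **kwargs)
    result = _quantile(arr,
                       quantiles=q,
    ...<2 lines>...
                       out=out,
                       weights=wgt)
    slices_having_nans = np.isnan(arr[-1, ...])
                                  ~~~^^^^^^^^^
IndexError: index -1 is out of bounds for axis 0 with size 0
```

```bash
python3 - <<'E'
from h import *
H=np.array([697.8,258.,126]);a=np.radians(4.1);X=np.array([np.cos(a),np.sin(a),0]);Y=np.array([-np.sin(a),np.cos(a),0])
ims=[]
for n,b in(("top",(90,170)),("scene",(360,70))):
    p=eyes.camera(n);w=pts(p);D=w-H;x=-(D@X);y=D@Y;z=D[...,2];r=np.hypot(x,z);t=np.arctan2(z,x)
    for nm,(y0,y1) in dict(pin=(122,137),block=(147,168)).items():
        m=(y>y0)&(y<y1)&(r>150)&(r<195)&(t>.2)&(t<.7)
        if m.sum(): print(n,nm,m.sum(),np.percentile(t[m],[5,50,95]).round(3),np.percentile(r[m],[5,50,95]).round())
    m=(abs(y)<110)&(x>20)&(x<200)&(z>5)&(z<150)&(z<0.8*x+15)
    if m.sum()>100:
        A=np.c_[x[m],np.ones(m.sum())];c=z[m]
        for i in range(5):
            k=np.linalg.lstsq(A,c,rcond=None)[0];g=abs(A@k-c)<6;A=A[g];c=c[g]
        print(len(c),'lid angle',np.arctan(k[0]),k)
    ims.append(cv2.resize(np.ascontiguousarray(p["pixels"][b[1]:b[1]+90,b[0]:b[0]+100]),None,fx=4,fy=4,interpolation=2))
cv2.imwrite('pics/fin.png',np.hstack(ims)[...,::-1])
s=manip.read_state();print(s['clock'],s['tool_pos'])
E
```

```text
3637 lid angle 0.42409638173961084 [0.45149489 8.68777253]
scene pin 8 [0.446 0.467 0.479] [167. 170. 174.]
scene block 14 [0.465 0.476 0.523] [156. 164. 185.]
2447 lid angle 0.4222077253971213 [0.44922317 9.42729865]
17.25 [470.59408859 240.93432242 214.20096946]
```

View pics/fin.png

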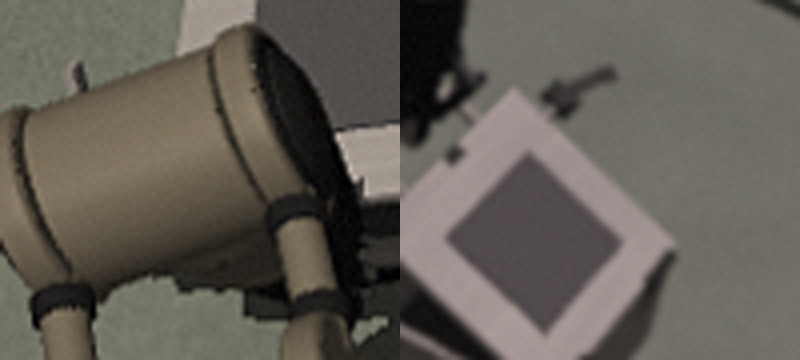

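The right half shows the pointer at (550,110) running into the index block at (565,98). The lid is at about 0.425 rad and the index at about 0.445, so I'll nudge it up slightly.

Emit:
{"api": "apply_moves", "payload": {
  "plan": [
    [1,[0.001,0,0.002],0],
    [1,[0.0005,0,0.0015],0],
    [1,[0,0,0],0],
    [1,[0,0,0],0],
    [1,[0,0,0],0],
    [1,[0,0,0],0],
    [1,[0,0,0],0],
    [1,[0,0,0],0]
  ]
}}

```text
clock: 18.25
tool_pos: [472.1, 241.0, 217.6]
tool_rot: [[-0.07, 0.998, -0.004], [0.998, 0.07, -0.002], [-0.002, -0.004, -1.0]]
contact_force: [-5.9, -4.5, -4.9]
finger_gap: 0.111
grip_force: 58.5
```

```bash
python3 - <<'E'
from h import *
H=np.array([697.8,258.,126]);a=np.radians(4.1);X=np.array([np.cos(a),np.sin(a),0]);Y=np.array([-np.sin(a),np.cos(a),0])
p=eyes.camera("scene");w=pts(p);D=w-H;x=-(D@X);y=D@Y;z=D[...,2];r=np.hypot(x,z);t=np.arctan2(z,x)
for nm,(y0,y1) in dict(pin=(122,137),block=(147,168)).items():
    m=(y>y0)&(y<y1)&(r>150)&(r<195)&(t>.2)&(t<.7)
    print(nm,m.sum(),np.percentile(t[m],[5,50,95]).round(3))
m=(abs(y)<110)&(x>20)&(x<200)&(z>5)&(z<150)&(z<0.8*x+15)
A=np.c_[x[m],np.ones(m.sum())];c=z[m]
for i in range(5):
    k=np.linalg.lstsq(A,c,rcond=None)[0];g=abs(A@k-c)<6;A=A[g];c=c[g]
print('lid',np.arctan(k[0]))
rr=row(w);m=(abs(rr[...,1])<160)&(abs(rr[...,0])<45)&(rr[...,2]>76)&(rr[...,2]<95)
n,l=cv2.connectedComponents(m.astype('uint8'))
for i in range(1,n):
    if (l==i).sum()>20:print('cap',np.nanmean(rr[l==i],0).round(1))
s=manip.read_state();print(s['clock'],s['tool_pos'],s['contact_force'],s['grip_force'])
print(order.finish_job())
E
```

```text
pin 11 [0.464 0.484 0.603]
block 13 [0.462 0.474 0.495]
lid 0.4376850150441119
cap [  2.5 105.3  82.1]
cap [ 0.9 -0.4 82.3]
cap [   1.5 -114.2   81.6]
18.3 [472.1598539  241.05287842 217.62114239] [-6.06226473 -4.79627897 -4.94133662] 58.492578864097595
the job is handed in; nothing more can be done
None
```

The job is handed in at 18.3 s: the fallen bottle stands upright in the gap and is released, the other bottles have not moved, and the gripper holds the lid at about 0.44 rad against an index I measured at about 0.445; no verdict came back.

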